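# Change over the two display-panel trays

## Task

One of the two trays holds a display panel that has finished its light check. Hook a fingertip behind that tray's blue lip and draw it all the way out along its rails to the stop, then push the empty tray fully home under its hood. Work with the fingertips only: do not pinch the lips, leave the panel lying in its pocket, do not disturb the other things on the bench.

Things in the scene. Friction and masses are not known exactly. Their poses are not given: they have to be found in the camera images.
- full_lip (a point): Loaded tray: its blue upright lip, 12 mm thick (x), 80 mm wide (y), top 57 mm above the bench. Point: mid-thickness, mid-width, at its foot on the tray floor, 22 mm above the bench. Home is +x, drawn out is -x, z up. Its far (+x) face is the one to hook: behind it is an open well 50 mm long, 96 mm wide, floor 22 mm above the bench, then the pocket's wall, 30 mm above the bench.
- full_lane: Loaded tray: its fixed lane. Origin: at bench level under the lip's mid-plane when the tray is home; axes as the lip. Grey base 320 x 120 mm from x -130 to +190 mm; two rails 24 mm high along the tray's sides, 100 mm apart inside; white light hood from x 125 to 185 mm, top 85 mm above the bench.
- empty_lip (a point): Empty tray: its blue upright lip, 12 mm thick (x), 80 mm wide (y), top 57 mm above the bench. Point: mid-thickness, mid-width, at its foot on the tray floor, 22 mm above the bench. Home is +x, drawn out is -x, z up. Its far (+x) face is the one to hook: behind it is an open well 50 mm long, 96 mm wide, floor 22 mm above the bench, then the pocket's wall, 30 mm above the bench.
- empty_lane: Empty tray: its fixed lane. Origin: at bench level under the lip's mid-plane when the tray is home; axes as the lip. Grey base 320 x 120 mm from x -130 to +190 mm; two rails 24 mm high along the tray's sides, 100 mm apart inside; white light hood from x 125 to 185 mm, top 85 mm above the bench.
- full_tray (a joint): how far the loaded tray is drawn out, m: 0 fully home (its start), 0.12 at its outer stop. Slides with about 2 N of friction and stays where it is left.
- empty_tray (a joint): how far the empty tray stands out, m: 0 fully home, 0.12 at its outer stop; it starts 0.05 to 0.10 out. Slides with about 2 N of friction and stays where it is left.
- panel: display panel lying loose in the loaded tray's white-floored pocket: black, orange strip across its end nearest the lip, 100 x 64 x 5 mm. Origin: centre of its underside, 24 mm above the bench. Its far 40 mm is under the hood at the start.
- full_pocket (a point): centre of the loaded tray's pocket floor, 114 mm to +x of the lip's mid-plane, 24 mm above the bench; the pocket is 106 x 68 mm with walls 6 mm high above its floor; moves with the tray; axes as for the lip.
- marker: bystander: red marker pen lying down, 125 mm long, 12 mm thick. Origin: centre of its underside.
- dispenser: bystander: square white pump bottle with a steel top, 56 x 56 x 95 mm. Origin: centre of its underside.
- cup: bystander: green plastic cup, 70 mm wide, 75 mm tall. Origin: centre of its underside.
- tape_roll: bystander: yellow ring-shaped tape roll lying flat, 64 mm across, 20 mm tall. Origin: centre of its underside.
- jar: bystander: amber jar, 48 mm wide, 50 mm tall. Origin: centre of its underside.
- parts_bin: bystander: open blue bin, 160 x 120 x 70 mm. Origin: centre of its underside.
Things that resemble listed ones, but are neither listed nor needed, are in the scene too. What is shaped like the panel but green, purple or yellow is not meant.

How it is judged:
On the way, in this order (a step that is already met when the one before it is completed fails the run):
1. the loaded tray is being drawn out by a fingertip behind its lip (value of joint full_tray between 0.02 and 0.105 m and contact force between the fingers and full_tray_c1 above 0.5 N), for 0.1 s.
2. the loaded tray is at its outer stop (value of joint full_tray above 0.114 m and x of panel in the frame of full_pocket between -0.01 and 0.01 m and y of panel in the frame of full_pocket between -0.01 and 0.01 m and z of panel in the frame of full_pocket between -0.004 and 0.004 m), for 0.2 s.
3. the empty tray is fully home (value of joint empty_tray below 0.005 m), for 0.2 s.
At the end, for the whole second after the job is handed in: The loaded tray is out to within 6 mm of its stop, the empty tray home to within 5 mm, both at rest, and the panel lies at rest in its pocket (within 10 mm of the pocket's centre each way and 4 mm in height) (all of step 2 and value of joint empty_tray below 0.005 m and velocity of joint full_tray between -0.01 and 0.01 m/s and velocity of joint empty_tray between -0.01 and 0.01 m/s and linear speed of panel below 0.02 m/s); the robot touches nothing.
It fails at once if the loaded tray's lip is pinched: pressed by the fingers on its front and back at once (contact force between the fingers and full_tray_c0 above 1 N and contact force between the fingers and full_tray_c1 above 1 N).
It fails at once if the empty tray's lip is pinched: pressed by the fingers on its front and back at once (contact force between the fingers and empty_tray_c0 above 1 N and contact force between the fingers and empty_tray_c1 above 1 N).
It fails at once if the panel is lifted or thrown out of its pocket (over 15 mm up, or 20 mm sideways, or tipped over 0.3 rad) (height (world z) of panel above 0.039 m or horizontal distance between panel and full_pocket above 0.02 m or angle between panel's own z axis and vertical above 0.3 rad).
It fails at once if a bystander is moved by more than 25 mm (distance of any of marker, dispenser, cup, tape_roll, jar, parts_bin from where it was at the start of the episode above 0.025 m).
It also fails if it takes over 54 s, if anything falls off the work surface, if the arm or the gripper's body presses on something with over 40 N, if the wrist force passes 120 N, or if a joint passes its speed limit or range.

## Robot

A 6-joint arm with a two-finger parallel gripper is mounted at the origin on the work surface. World frame = base frame: x ahead of the robot, y to its left, z up, the work surface at z = 0. Lengths are in m, angles in rad, forces in N, time in s.
With the tool pointing down it reaches from about 0.325 to 0.9 m from the base axis. Payload 6.1 kg.
Tool frame: the origin (TCP) lies on the centre line of the jaws, within the pads' length; the fingertips stand tcp_to_tips ahead of it and the grasp point (between the pads) is the TCP (tcp_to_tips is the distance from the TCP to the fingertips, in m); y points along the fingers, z is the direction in which the jaws open and shut, and the axes are right-handed (so a half turn about y gives the same grasp; the last joint's range is limited). The gripper opens to 87 mm and grips with 3 to 60 N. Pads are 19 mm wide; open, the fingers measure 117 mm over their backs; the gripper's body (75 mm by 190 mm) begins 51 mm behind the grasp point.
Start: joints at [-1.281, 0.22, 1.526, -0, 1.395, -0.126], TCP at [0.252, -0.572, 0.242] pointing down, gripper open.
Joint ranges: [-2.98, 2.98], [-0.91, 2.08], [0.09, 2.57], [-1.24, 4.39], [0.2, 2.65], [-2.68, 2.68]. Speed limits (rad/s): [2.57, 2.57, 3.01, 3.14, 3.14, 3.14].

## Interface

Orientations are given as a 3x3 rotation matrix whose columns are the frame's x, y, z axes.
In Python, from bench import sense, capture, camera_model, close_job, search_frame, pinpoint, tcp_to_tips gives the robot as it stands.
- The arm moves only by the tool send_rows, never from a script. Its argument "deltas" is a list of rows, each a list of 5 numbers: the shift along the tool's x, y, z each as a share of 0.2 m, from -1 to 1, then the turn about the tool's y as a share of 30 degrees, from -1 to 1, then the closure, from 0 (fully open) to 1 (shut). In form: [[x, y, z, roll, grip], ...]. A call has 1 to 10 rows; each row is the pose to reach, as a shift and turn from the pose commanded when the call began, along the tool's axes at that moment; what a row does not reach only later rows make up. A row lasts 1/8 s, in which the tool goes at most 62.5 mm and 10.7 degrees, less where a joint would pass 70% of its speed; a pose out of reach is approached as far as the arm can. A call with a number of a shift or a turn outside -1 to 1 is refused whole. A call with a gripper value outside its range is refused whole. The fingers move at their own pace and stop on an object; "force" is the grip in N (left out, the last holds). Time passes only in rows, so rows that repeat a pose let the fingers close. It gives the time, the measured TCP pose, the force and the opening at its end, in the units of the state.
- sense(): the state, without advancing time (a new reading comes with each control period).
- capture(name): name is "scene" or "top"; returns (picture, depth): 400x640x3 uint8, red, green, blue; 400x640 float32, m along the optical axis (not along the pixel's ray), 0 where there is no reading.
- camera_model(name): a dict with "intrinsics" (3x3 intrinsics, pixels), "R" (3x3) and "t" (3): a world point X has camera coordinates R X + t. Camera axes: x right, y down, z forward; pixel columns grow to the right and rows downward; lengths in m; the calibration is good to about 2 mm. A picture is of the moment at which its call begins. camera_model takes no time and is no camera call.
- close_job(): hands the job in, once; it reports no verdict.
Trained networks look in the newest picture that a camera, given by its name, has taken for a name from the list of things; names that differ only in an ending like _2 or _b are one class to them, and where a whole thing is asked for, a point or a joint stands for the part that bears it (a point fixed in the world has none). Each returns a list of dicts, best first, with "score" (0 to 1); they miss things now and then, are a little off and sometimes report something else, mostly with a low value. They report only what shows in the picture. A call takes as long as a camera call. They do not tell look-alikes from the thing itself.
- search_frame(camera, label): "point" ([column, row] in pixels, amid what is visible of it).
- pinpoint(camera, label): "point" ([column, row] in pixels: a listed point, or the origin of a listed thing).
The state is a dict: "time_s": time; "joint_positions": joint angles; "joint_velocities": joint speeds; "effort": joint torques, N m; "tool_pos": TCP position; "ee_rot": TCP orientation; "force": force on the tool from outside, world axes, zero at the start; "ft_torque": the same for the moment, N m; "width": finger opening in m.
Only numpy, scipy, OpenCV 4.12 (cv2) and the standard library are available. Lean on these libraries where they do the work, as an engineer would, in place of code of your own. Each camera call takes 0.05 s, during which the arm holds its last target.

## Working session

There is one attempt and no reset: what is moved stays moved. The work goes in short steps, Python scripts to look and compute and a tool call to move; the robot and the scene stay as the last step left them, time stands still between calls to the robot, and variables do not carry over. Pictures are saved under pics/ and viewed, and the job is handed in when it is done.

Besides the shell and the picture viewer there is one more tool, called after ">>>" as a command line: name --pt "numbers of a row" for each row, then --argument value for the rest. send_rows: Moves the arm, as the interface text tells. Shift numbers are shares of 0.2 m and turn numbers shares of 30 degrees, none past 1 either way. Its arguments: {"type":"object","properties":{"deltas":{"type":"array"},"force":{"type":"number"}},"required":["deltas"]}

```bash
ls; mkdir -p pics
cat > h.py <<'E'
import numpy as np, cv2
from bench import *
def save(img,n): cv2.imwrite('pics/'+n, cv2.cvtColor(np.ascontiguousarray(img),cv2.COLOR_RGB2BGR))
def px2w(cam,uv,d):
    m=camera_model(cam);K=np.array(m['intrinsics']);R=np.array(m['R']);t=np.array(m['t'])
    p=np.linalg.inv(K)@np.array([uv[0],uv[1],1.])*d
    return R.T@(p-t)
def ray_z(cam,uv,z):
    m=camera_model(cam);K=np.array(m['intrinsics']);R=np.array(m['R']);t=np.array(m['t'])
    d=R.T@np.linalg.inv(K)@np.array([uv[0],uv[1],1.]);c=-R.T@t
    return c+d*(z-c[2])/d[2]
def proj(cam,X):
    m=camera_model(cam);p=np.array(m['intrinsics'])@(np.array(m['R'])@np.array(X)+np.array(m['t']));return p[:2]/p[2]
E
python3 - <<'E'
from h import *
np.set_printoptions(precision=4,suppress=True)
s=sense();print(s);print(tcp_to_tips)
for c in('scene','top'):
    p,d=capture(c);save(p,c+'0.png');np.savez('pics/'+c+'0.npz',p=p,d=d)
    m=camera_model(c);print(c,-np.array(m['R']).T@np.array(m['t']),m['R'])
    for l in ('full_lip','empty_lip','full_lane','empty_lane','panel','full_pocket'):
        print(l,[(np.round(r['point']),round(r['score'],2), ray_z(c,r['point'],{'full_lane':0,'empty_lane':0}.get(l,.022))) for r in pinpoint(c,l)][:4])
E
```

```text
pics
{'time_s': 0.0, 'joint_positions': array([-1.2811,  0.2212,  1.5276,  0.    ,  1.3947, -0.1261]), 'joint_velocities': array([ 0.0001, -0.002 , -0.    , -0.0001,  0.0017, -0.0008]), 'effort': array([ -0.0009, -49.4616, -38.7372,   0.0697,   0.0574,  -0.0001]), 'tool_pos': array([ 0.2523, -0.5712,  0.2404]), 'ee_rot': array([[-0.9148, -0.0005,  0.4039],
       [-0.4039,  0.0018, -0.9148],
       [-0.0002, -1.    , -0.0019]]), 'force': array([0.5312, 0.0582, 0.154 ]), 'ft_torque': array([0.0042, 0.0017, 0.0122]), 'width': 0.08690763881895508}
0.019
scene [ 1.1718 -0.4844  0.9213] [[ 0.6917  0.7219 -0.0209]
 [ 0.5035 -0.5028 -0.7026]
 [-0.5177  0.4755 -0.7113]]
full_lip [(array([363., 214.]), 0.69, array([0.6493, 0.1739, 0.022 ]))]
empty_lip [(array([272., 255.]), 0.72, array([ 0.5783, -0.1066,  0.022 ])), (array([364., 212.]), 0.43, array([0.6479, 0.1798, 0.022 ])), (array([298., 177.]), 0.37, array([0.3998, 0.1453, 0.022 ]))]
full_lane [(array([362., 217.]), 0.74, array([0.6432, 0.1799, 0.    ]))]
empty_lane [(array([289., 281.]), 0.68, array([ 0.6613, -0.1196,  0.    ]))]
panel [
[... 482 characters left out ...]
0.9776]]
full_lip [(array([298., 168.]), 0.89, array([0.6441, 0.1883, 0.022 ])), (array([399., 243.]), 0.73, array([ 0.3816, -0.1817,  0.022 ]))]
empty_lip [(array([380., 188.]), 0.84, array([ 0.5797, -0.1152,  0.022 ]))]
full_lane [(array([302., 173.]), 0.83, array([0.6313, 0.1737, 0.    ]))]
empty_lane [(array([383., 166.]), 0.77, array([ 0.6678, -0.1276,  0.    ]))]
panel [(array([192., 227.]), 0.92, array([0.4135, 0.556 , 0.022 ])), (array([186., 181.]), 0.86, array([0.5802, 0.5924, 0.022 ])), (array([268., 259.]), 0.84, array([0.3084, 0.2784, 0.022 ])), (array([296., 137.]), 0.8, array([0.7634, 0.2017, 0.022 ]))]
full_pocket [(array([302., 134.]), 0.92, array([0.7756, 0.1785, 0.022 ]))]
```

Run:
```python
from h import *
for c,(x0,x1,y0,y1) in {'scene':(210,450,110,320),'top':(240,430,90,290)}.items():
    p=np.load(f'pics/{c}0.npz')['p'][y0:y1,x0:x1]
    save(cv2.resize(p,None,fx=3,fy=2.8,interpolation=cv2.INTER_CUBIC) if c=='scene' else cv2.resize(p,None,fx=3,fy=3,interpolation=cv2.INTER_CUBIC),c+'0c.png')
```

```text
(no output)
```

View pics/scene0.png

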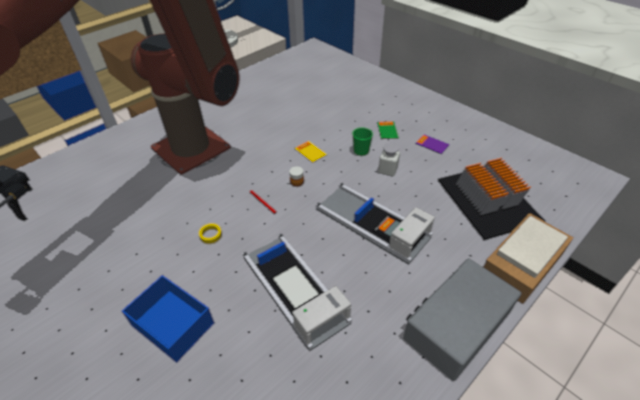

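View pics/top0.png

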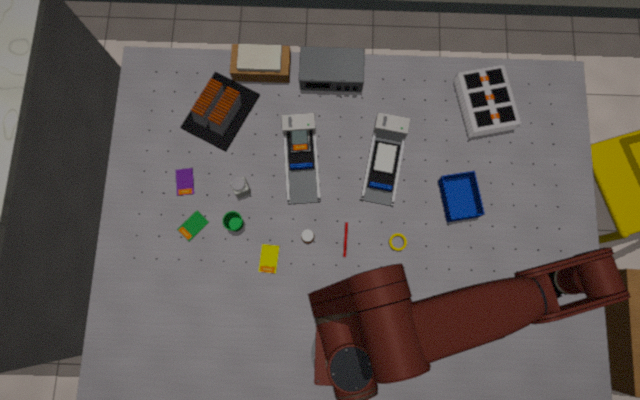

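```bash
sleep 0
```

```text
(no output)
```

View pics/scene0c.png

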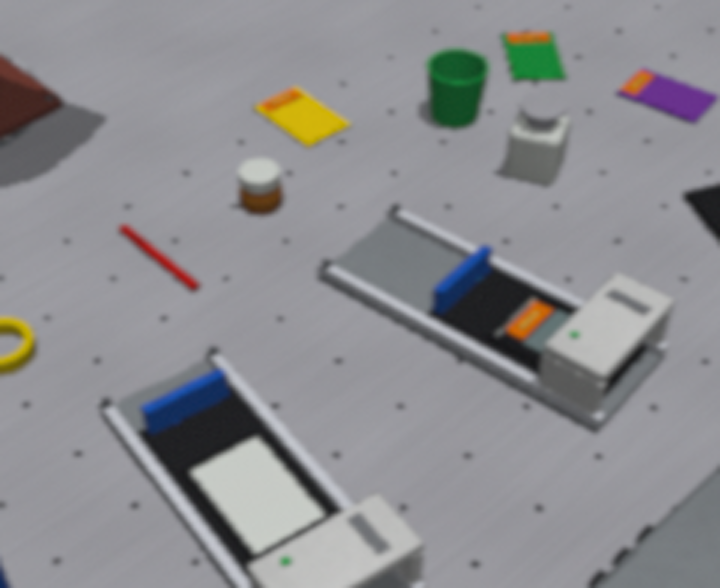

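View pics/top0c.png

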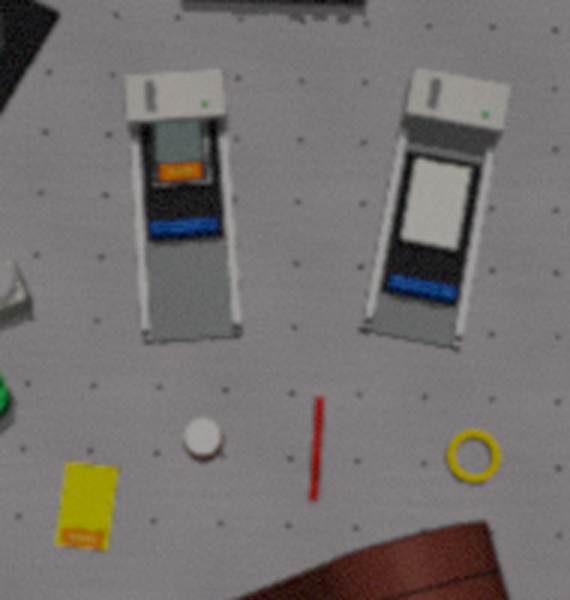

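The loaded tray is the one at top (302,168) / scene (363,214): it shows a dark panel with an orange strip under the hood. The empty one is at top (380,188) / scene (272,255), with a bare white pocket and its lip standing out. Possible mix-ups for the panel are yellow at top (268,258), green at (193,225) and purple at (185,181), none of them in a tray. The red/blue items elsewhere are a bin and a rack. Next I measure lips and hoods from depth.

```bash
cat > fit.py <<'E'
from h import *
np.set_printoptions(precision=4,suppress=True)
def cloud(c,d):
    m=camera_model(c);K=np.array(m['intrinsics']);R=np.array(m['R']);t=np.array(m['t'])
    v,u=np.indices(d.shape);P=np.stack([(u-K[0,2])/K[0,0]*d,(v-K[1,2])/K[1,1]*d,d],-1)
    return (P-t)@R
def fit(c,p,d,boxes):
    W=cloud(c,d);hsv=cv2.cvtColor(p,cv2.COLOR_RGB2HSV)
    blue=(hsv[...,0]>100)&(hsv[...,0]<128)&(hsv[...,1]>130)&(d>0)
    for n,(x,y) in boxes.items():
        near=(np.abs(W[...,0]-x)<.07)&(np.abs(W[...,1]-y)<.07)
        L=W[blue&near]
        if len(L)<5: print(n,'none');continue
        T=L[L[:,2]>.045]
        r=cv2.minAreaRect((L[:,:2]*1000).astype(np.float32))
        print(c,n,'blue n',len(L),'z',np.percentile(L[:,2],[5,50,95]),'mean',L.mean(0),'top',len(T),T.mean(0) if len(T) else '',r)
        # hood: z>0.07
        H=W[(W[...,2]>.07)&(W[...,2]<.1)&(np.abs(W[...,0]-x-.16)<.13)&(np.abs(W[...,1]-y)<.11)&(d>0)]
        if len(H)>10:
            print('  hood',len(H),'z',np.percentile(H[:,2],[5,50,95]),H.mean(0),cv2.minAreaRect((H[:,:2]*1000).astype(np.float32)))
E
python3 - <<'E'
from fit import *
for c in('scene','top'):
    a=np.load(f'pics/{c}0.npz');fit(c,a['p'],a['d'],{'full':(.645,.185),'empty':(.58,-.112)})
E
```

```text
scene full blue n 200 z [0.0224 0.0445 0.0582] mean [0.6527 0.1703 0.0425] top 97 [0.6516 0.1699 0.0538] ((649.7977294921875, 175.19224548339844), (13.870542526245117, 83.58326721191406), 5.718499183654785)
  hood 901 z [0.0771 0.0843 0.0871] [0.8048 0.1852 0.0838] ((802.0274047851562, 190.84478759765625), (60.76368713378906, 120.75157928466797), 6.202383041381836)
scene empty blue n 316 z [0.0225 0.0433 0.0578] mean [ 0.5874 -0.1128  0.0419] top 146 [ 0.5863 -0.1128  0.0532] ((585.1387329101562, -110.36219024658203), (81.40805053710938, 14.363578796386719), 80.96859741210938)
  hood 1420 z [0.0783 0.0847 0.0873] [ 0.812  -0.1519  0.0842] ((809.57373046875, -148.67532348632812), (119.8576889038086, 61.86328887939453), 80.75569152832031)
top full blue n 148 z [0.0183 0.05   0.0605] mean [0.6498 0.1757 0.0441] top 89 [0.6467 0.1773 0.0544] ((671.6350708007812, 177.302978515625), (64.27174377441406, 80.24822998046875), 5.0465826988220215)
  hood 549 z [0.0781 0.0849 0.0912] [0.7998 0.1913 0.0847] ((801.4134521484375, 192.6872100830078), (63.68564224243164, 119.93035888671875), 4.421976089477539)
top empty blue n 146 z [0.0207 0.0519 0.0605] mean [ 0.5833 -0.1115  0.0456] top 93 [ 0.5821 -0.1102  0.0549] ((588.117431640625, -114.35044860839844), (86.2530746459961, 26.776586532592773), 81.82010650634766)
  hood 551 z [0.0776 0.0849 0.0912] [ 0.8069 -0.1473  0.0847] ((809.5135498046875, -148.12075805664062), (120.43266296386719, 64.87307739257812), 80.4743881225586)
```

```bash
cat >> h.py <<'E'
def go(tx,ty,tz,yaw=None,cmd=None):
    s=sense();R=np.array(s['ee_rot']);p=np.array(s['tool_pos'] if cmd is None else cmd)
    d=R.T@(np.array([tx,ty,tz])-p)/.2
    r=0
    if yaw is not None: # yaw of tray; tool z along -lateral
        cur=np.degrees(np.arctan2(R[1,2],R[0,2])); r=-((yaw-90)-cur)/30
    print('shift shares',np.round(d,3),'roll share',round(r,3),'t',s['time_s'],'p',p,'F',s['force'])
E
python3 - <<'E'
from h import *
np.set_printoptions(precision=4,suppress=True)
go(.6756,.1793,.2,5.6)
R=np.array(sense()['ee_rot'])
E
```

```text
shift shares [-3.452  0.208 -2.581] roll share 0.607 t 0.7 p [ 0.2524 -0.5717  0.2416] F [0.3257 0.1034 0.3266]
```

>>> send_rows --pt "-0.2 0 -0.15 0 1" --pt "-0.45 0 -0.34 0 1" --pt "-0.7 0 -0.52 0 1" --pt "-1 0 -0.75 0 1" --pt "-1 0 -0.75 0 1" --force 5

```text
time_s: 1.32
tool_pos: [0.3762, -0.3509, 0.2418]
ee_rot: [[-0.913, 0.001, 0.407], [-0.407, 0.0, -0.913], [-0.001, -1.0, 0.0]]
force: [0.8, -0.1, -0.3]
width: 0.0451
```

>>> send_rows --pt "-0.25 0 -0.19 0 1" --pt "-0.5 0 -0.38 0 1" --pt "-0.75 0 -0.56 0 1" --pt "-1 0 -0.75 0 1" --pt "-1 0 -0.75 0 1"

```text
time_s: 1.95
tool_pos: [0.4987, -0.1329, 0.2417]
ee_rot: [[-0.913, 0.001, 0.409], [-0.409, 0.0, -0.913], [-0.001, -1.0, 0.0]]
force: [-0.3, -0.0, 0.4]
width: 0.0017
```

>>> send_rows --pt "-0.25 0 -0.19 0 1" --pt "-0.5 0 -0.38 0 1" --pt "-0.75 0 -0.56 0 1" --pt "-1 0.1 -0.75 0 1" --pt "-1 0.1 -0.75 0 1"

```text
time_s: 2.58
tool_pos: [0.6198, 0.0836, 0.2188]
ee_rot: [[-0.914, -0.004, 0.406], [-0.406, 0.0, -0.914], [0.003, -1.0, -0.001]]
force: [0.6, -1.1, -1.2]
width: 0.0005
```

Run:
```python
from h import *
np.set_printoptions(precision=4,suppress=True)
go(.6756,.1793,.2,5.6);print(sense()['width'])
```

```text
shift shares [-0.45   0.093 -0.324] roll share 0.612 t 2.575 p [0.6198 0.0836 0.2188] F [ 0.6394 -1.0607 -1.2484]
0.0005463771521458031
```

>>> send_rows --pt "-0.2 0.05 -0.15 0.3 1" --pt "-0.45 0.1 -0.32 0.61 1" --pt "-0.45 0.3 -0.32 0.61 1" --pt "-0.45 0.45 -0.32 0.61 1" --pt "-0.45 0.45 -0.32 0.61 1" --pt "-0.45 0.45 -0.32 0.61 1"

```text
time_s: 3.32
tool_pos: [0.6772, 0.1755, 0.1333]
ee_rot: [[-0.996, 0.002, 0.095], [-0.095, -0.0, -0.996], [-0.002, -1.0, 0.0]]
force: [-0.4, 0.8, 0.7]
width: 0.0007
```

Run:
```python
from fit import *
go(.6756,.1793,.049,5.6)
p,d=capture('scene');save(cv2.resize(p[110:300,270:470],None,fx=3,fy=3,interpolation=cv2.INTER_CUBIC),'s1.png')
tip=np.array(sense()['tool_pos'])-[0,0,.019];print(tip,proj('scene',tip))
fit('scene',p,d,{'full':(.645,.185)})
```

```text
shift shares [ 0.007  0.421 -0.02 ] roll share -0.006 t 3.325 p [0.6772 0.1755 0.1333] F [-0.4329  0.8201  0.7203]
[0.6776 0.1759 0.1151] [373.3421 195.2112]
scene full blue n 216 z [0.0224 0.0441 0.0576] mean [0.6525 0.1721 0.0428] top 104 [0.6515 0.1717 0.055 ] ((651.2826538085938, 175.48194885253906), (44.74760437011719, 74.82515716552734), 34.31372833251953)
  hood 903 z [0.0763 0.0844 0.0873] [0.8049 0.1853 0.0838] ((802.3724975585938, 190.8441925048828), (60.610107421875, 124.46710205078125), 5.896923065185547)
```

View pics/s1.png

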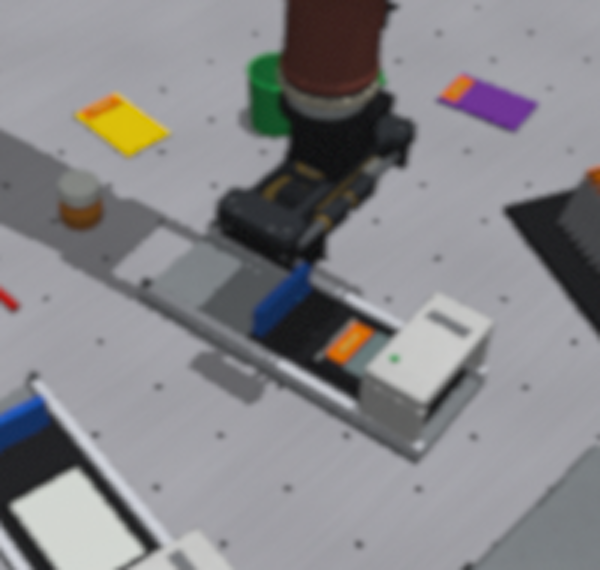

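The crop shows the closed fingertips at about (375,195), matching the projection and sitting over the far side of the blue lip. Next I lower into the well.

>>> send_rows --pt "0 0.15 -0.01 0 1" --pt "0 0.3 -0.02 0 1" --pt "0 0.36 -0.02 0 1" --pt "0 0.36 -0.02 0 1"

```text
time_s: 3.88
tool_pos: [0.6759, 0.1809, 0.06]
ee_rot: [[-0.995, 0.0, 0.096], [-0.096, -0.0, -0.995], [-0.0, -1.0, 0.0]]
force: [-0.2, -0.1, 0.8]
width: 0.0005
```

Run:
```python
from fit import *
go(.6756,.1793,.049,5.6)
p,d=capture('scene');save(cv2.resize(p[110:300,270:470],None,fx=3,fy=3,interpolation=cv2.INTER_CUBIC),'s2.png')
```

```text
shift shares [0.002 0.055 0.008] roll share -0.003 t 3.875 p [0.6759 0.1809 0.06  ] F [-0.2301 -0.1174  0.8366]
```

View pics/s2.png

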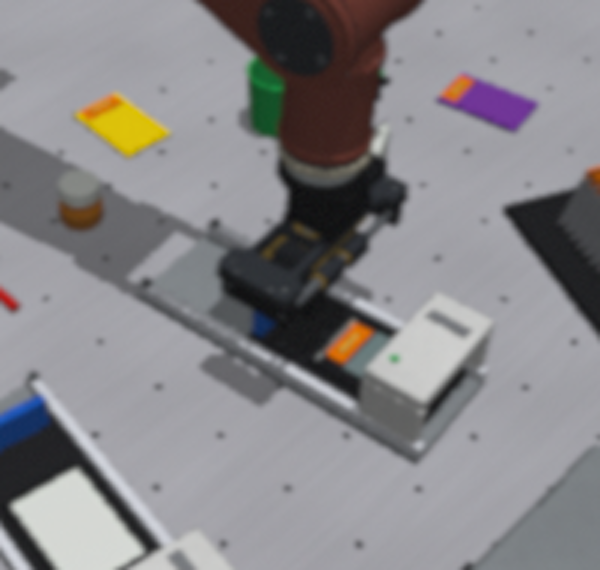

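The gripper is down behind the lip with no contact force. Next I go the last 11 mm and start the draw.

>>> send_rows --pt "0 0.055 0 0 1" --pt "0 0.055 0 0 1" --pt "0.04 0.055 0 0 1" --pt "0.07 0.055 0 0 1" --pt "0.1 0.055 0 0 1" --pt "0.13 0.055 0 0 1" --pt "0.16 0.055 0 0 1" --pt "0.19 0.055 0 0 1" --pt "0.22 0.055 0 0 1" --pt "0.25 0.055 0 0 1"

```text
time_s: 5.18
tool_pos: [0.6257, 0.1763, 0.0488]
ee_rot: [[-0.995, 0.0, 0.096], [-0.096, -0.0, -0.995], [-0.0, -1.0, 0.0]]
force: [1.8, -1.3, 0.8]
width: 0.0005
```

Run:
```python
from fit import *
u=np.array([.9952,.0976]);o=np.array([.6477,.1766])
go(*(o+u*(.0155-.12)),.049,5.6)
p,d=capture('scene');save(cv2.resize(p[110:300,270:470],None,fx=3,fy=3,interpolation=cv2.INTER_CUBIC),'s3.png')
```

```text
shift shares [ 0.413 -0.001  0.01 ] roll share -0.003 t 5.175 p [0.6257 0.1763 0.0488] F [ 1.8219 -1.2739  0.76  ]
```

View pics/s3.png

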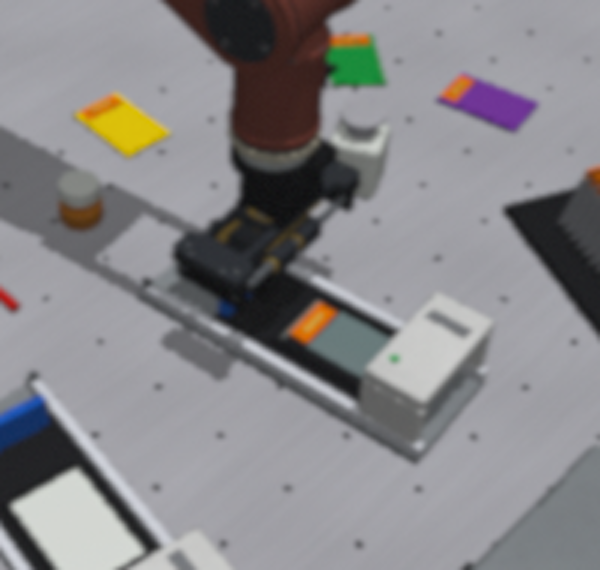

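The tray follows: the orange strip has moved out to crop (315,320) with about 2 N on the tool. I keep drawing to the stop.

>>> send_rows --pt "0.04 0 0.0 0 1" --pt "0.08 0 0.0 0 1" --pt "0.13 0 0.0 0 1" --pt "0.18 0 0.0 0 1" --pt "0.23 0 0.0 0 1" --pt "0.28 0 0.0 0 1" --pt "0.33 0 0.0 0 1" --pt "0.37 0 0.0 0 1" --pt "0.4 0 0.0 0 1" --pt "0.4 0 0.0 0 1"

```text
time_s: 6.48
tool_pos: [0.5461, 0.1687, 0.0486]
ee_rot: [[-0.995, 0.0, 0.096], [-0.096, 0.0, -0.995], [-0.0, -1.0, -0.0]]
force: [3.0, -2.0, 0.4]
width: 0.0007
```

>>> send_rows --pt "0.01 0 0 0 1" --pt "0.02 0 0 0 1" --pt "0.02 0 0 0 1"

```text
time_s: 6.85
tool_pos: [0.5459, 0.1687, 0.0488]
ee_rot: [[-0.995, 0.008, 0.096], [-0.096, 0.002, -0.995], [-0.008, -1.0, -0.001]]
force: [15.7, 0.8, -12.9]
width: 0.0005
```

Run:
```python
from fit import *
u=np.array([.9952,.0976]);o=np.array([.6477,.1766])
go(*(o+u*(.0155-.12)),.049,5.6)
```

```text
shift shares [ 0.012 -0.001  0.01 ] roll share -0.003 t 6.85 p [0.5459 0.1687 0.0488] F [ 15.7377   0.7916 -12.85  ]
```

The force jumped to 16 N and travel stopped, so the tray is at the stop. I back off from the lip, then lift.

>>> send_rows --pt "-0.03 0 0 0 1" --pt "-0.07 0 0 0 1" --pt "-0.07 0 0 0 1" --pt "-0.07 -0.1 0 0 1" --pt "-0.07 -0.3 0 0 1" --pt "-0.07 -0.55 0 0 1" --pt "-0.07 -0.75 0 0 1" --pt "-0.07 -0.75 0 0 1"

```text
time_s: 7.85
tool_pos: [0.5588, 0.1702, 0.2049]
ee_rot: [[-0.995, 0.01, 0.096], [-0.096, 0.002, -0.995], [-0.01, -1.0, -0.001]]
force: [0.5, -0.1, 0.3]
width: 0.0003
```

Run:
```python
from fit import *
for c in('scene','top'):
    p,d=capture(c);np.savez(f'pics/{c}4.npz',p=p,d=d);fit(c,p,d,{'full':(.53,.165),'empty':(.58,-.112)})
    save(cv2.resize(p[110:320,210:450] if c=='scene' else p[90:290,240:430],None,fx=2.5,fy=2.5,interpolation=cv2.INTER_CUBIC),c+'4.png')
u=np.array([np.cos(np.radians(-9.3)),np.sin(np.radians(-9.3))]);o=np.array([.8095,-.1484])-.155*u
print('o',o); go(*(o+u*(-.074-.0155-.022)),.13,-9.3)
```

```text
scene full blue n 206 z [0.0214 0.0412 0.0577] mean [0.5336 0.159  0.0407] top 89 [0.5328 0.1583 0.0529] ((531.7384643554688, 163.14239501953125), (15.259279251098633, 87.58487701416016), 9.333786010742188)
  hood 672 z [0.0799 0.0845 0.0874] [0.7969 0.1875 0.0842] ((797.533935546875, 190.25576782226562), (53.05720138549805, 121.4998550415039), 4.038180828094482)
scene empty blue n 318 z [0.0222 0.0429 0.058 ] mean [ 0.5874 -0.1127  0.0419] top 146 [ 0.5866 -0.1124  0.0535] ((585.3283081054688, -109.42559814453125), (84.14153289794922, 13.97262191772461), 79.48538208007812)
  hood 1414 z [0.0776 0.0846 0.087 ] [ 0.8121 -0.1518  0.084 ] ((809.5009155273438, -148.68145751953125), (120.1318588256836, 61.93974304199219), 81.46064758300781)
top full blue n 22 z [0.0239 0.306  0.3567] mean [0.536  0.1872 0.2486] top 16 [0.5284 0.1917 0.3321] ((540.453857421875, 172.92391967773438), (42.51467514038086, 78.76189422607422), 6.463883399963379)
  hood 447 z [0.0776 0.0849 0.0915] [0.7943 0.1942 0.0849] ((794.6236572265625, 192.702392578125), (54.70886993408203, 119.388427734375), 2.7099125385284424)
top empty blue n 145 z [0.0205 0.0503 0.0619] mean [ 0.5837 -0.1109  0.0457] top 91 [ 0.5824 -0.1096  0.0549] ((588.3453369140625, -114.64850616455078), (85.21240997314453, 29.204057693481445), 78.74565887451172)
  hood 554 z [0.0767 0.0848 0.0913] [ 0.8068 -0.1468  0.0847] ((808.9973754882812, -147.48866271972656), (119.8742446899414, 66.14230346679688), 80.98641204833984)
o [ 0.6565 -0.1234]
shift shares [0.182 0.349 1.364] roll share 0.494 t 7.95 p [0.5563 0.1697 0.1999] F [-0.1655 -0.8388  0.3867]
```

View pics/scene4.png

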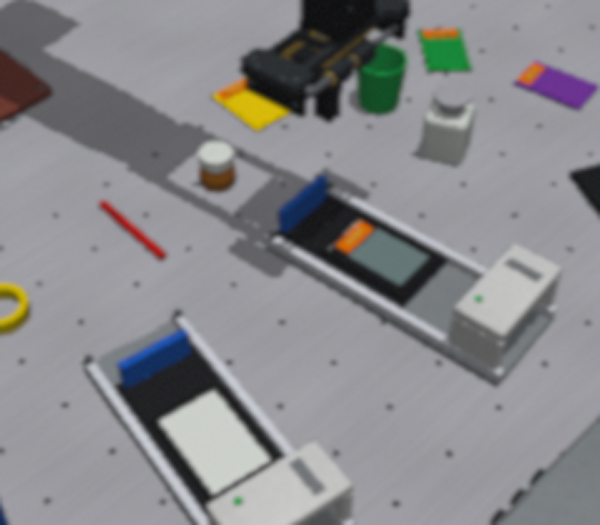

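View pics/top4.png

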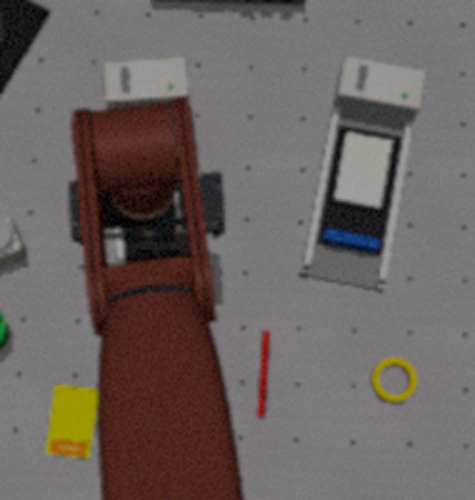

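The loaded lip moved by about 119 mm and is at the stop, with the panel lying in its pocket. Next I go to the front of the empty tray's lip.

>>> send_rows --pt "0.04 0 0.2 0 1" --pt "0.1 0 0.5 0.2 1" --pt "0.15 0 0.75 0.4 1" --pt "0.18 0 1 0.49 1" --pt "0.18 0 1 0.49 1"

```text
time_s: 8.57
tool_pos: [0.5383, -0.0358, 0.1971]
ee_rot: [[-0.986, -0.003, -0.164], [0.164, -0.0, -0.986], [0.003, -1.0, 0.001]]
force: [0.1, -0.1, -1.0]
width: 0.0007
```

Run:
```python
from fit import *
go(.5465,-.1054,.13,-9.3)
```

```text
shift shares [-0.098  0.335  0.336] roll share -0.005 t 8.575 p [ 0.5383 -0.0358  0.1971] F [ 0.0878 -0.1363 -1.0071]
```

>>> send_rows --pt "-0.04 0 0.16 0 1" --pt "-0.1 0.1 0.34 0 1" --pt "-0.1 0.33 0.34 0 1" --pt "-0.1 0.5 0.34 0 1" --pt "-0.1 0.5 0.34 0 1" --pt "-0.1 0.5 0.34 0 1"

```text
time_s: 9.32
tool_pos: [0.549, -0.1026, 0.0993]
ee_rot: [[-0.987, 0.0, -0.158], [0.158, 0.0, -0.987], [-0.0, -1.0, -0.0]]
force: [-0.2, -0.2, 0.9]
width: 0.0005
```

Run:
```python
from fit import *
go(.5465,-.1054,.05,-9.3)
p,d=capture('scene');save(cv2.resize(p[160:360,200:400],None,fx=3,fy=3,interpolation=cv2.INTER_CUBIC),'s5.png')
tip=np.array(sense()['tool_pos'])-[0,0,.019];print(tip,proj('scene',tip))
```

```text
shift shares [0.01  0.247 0.016] roll share 0.006 t 9.325 p [ 0.549  -0.1026  0.0993] F [-0.1993 -0.164   0.9409]
[ 0.5497 -0.103   0.0812] [263.7405 233.5204]
```

View pics/s5.png

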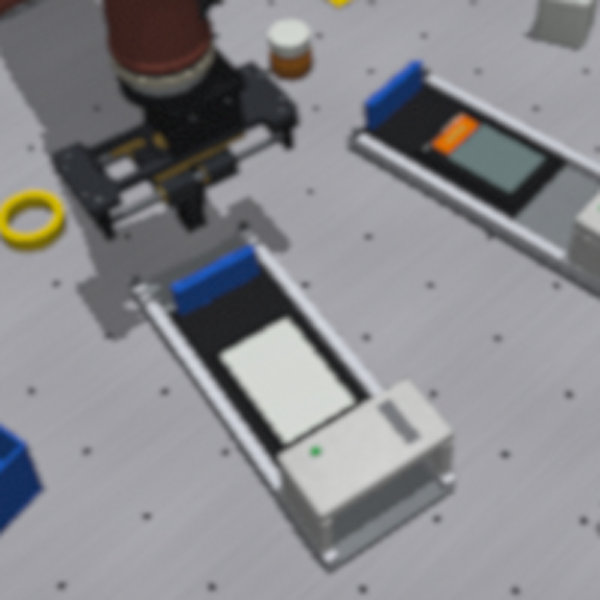

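The tip at (263,233) is in front of the lip's near side and centred on it. I lower there, then push.

>>> send_rows --pt "0.02 0.1 0.015 0 1" --pt "0.02 0.24 0.015 0 1" --pt "0.02 0.24 0.015 0 1" --pt "0 0.24 0.015 0 1" --pt "-0.05 0.24 0.015 0 1" --pt "-0.1 0.24 0.015 0 1" --pt "-0.15 0.24 0.015 0 1" --pt "-0.19 0.24 0.015 0 1" --pt "-0.23 0.24 0.015 0 1" --pt "-0.26 0.24 0.015 0 1"

```text
time_s: 10.62
tool_pos: [0.5997, -0.1146, 0.0504]
ee_rot: [[-0.987, -0.0, -0.159], [0.159, 0.0, -0.987], [0.0, -1.0, -0.0]]
force: [-2.2, -0.1, 0.4]
width: 0.0003
```

Run:
```python
from fit import *
u=np.array([np.cos(np.radians(-9.3)),np.sin(np.radians(-9.3))]);o=np.array([.6565,-.1234])
go(*(o+u*(-.0155)),.05,-9.3)
p,d=capture('scene');fit('scene',p,d,{'empty':(.61,-.112)});save(cv2.resize(p[160:360,200:400],None,fx=3,fy=3,interpolation=cv2.INTER_CUBIC),'s6.png')
```

```text
shift shares [-0.21   0.002 -0.002] roll share 0.004 t 10.625 p [ 0.5997 -0.1146  0.0504] F [-2.2333 -0.121   0.4454]
scene empty blue n 343 z [0.0228 0.0438 0.0579] mean [ 0.6201 -0.1188  0.0425] top 167 [ 0.6187 -0.1186  0.0534] ((615.9423217773438, -116.13516235351562), (82.21983337402344, 17.88129234313965), 82.39448547363281)
  hood 1422 z [0.0776 0.0845 0.0873] [ 0.8121 -0.152   0.084 ] ((809.7420654296875, -148.54507446289062), (120.51104736328125, 61.07940673828125), 80.5604019165039)
```

View pics/s6.png

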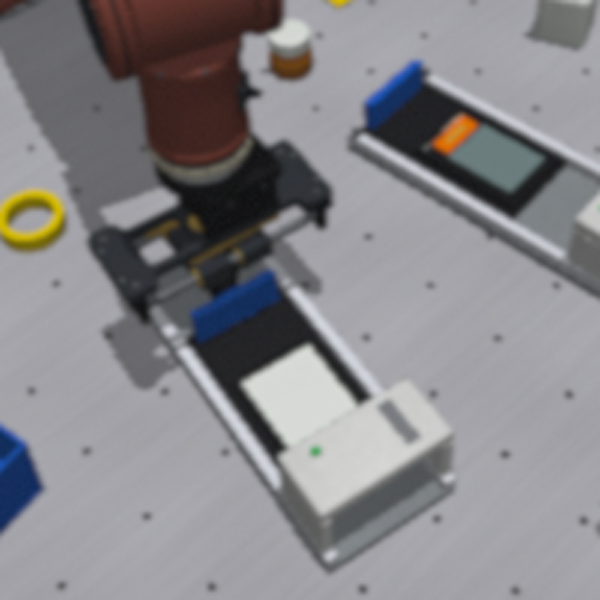

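The tray is sliding in with about 2 N on the tool. I continue the push home.

>>> send_rows --pt "-0.03 0 0 0 1" --pt "-0.06 0 0 0 1" --pt "-0.09 0 0 0 1" --pt "-0.12 0 0 0 1" --pt "-0.15 0 0 0 1" --pt "-0.18 0 0 0 1" --pt "-0.2 0 0 0 1" --pt "-0.2 0 0 0 1"

```text
time_s: 11.68
tool_pos: [0.6397, -0.121, 0.0508]
ee_rot: [[-0.987, 0.001, -0.159], [0.159, -0.0, -0.987], [-0.001, -1.0, -0.0]]
force: [-0.9, 0.5, -0.4]
width: 0.0004
```

>>> send_rows --pt "-0.01 0 0 0 1" --pt "-0.02 0 0 0 1" --pt "-0.03 0 0 0 1" --pt "-0.03 0 0 0 1"

```text
time_s: 12.18
tool_pos: [0.6402, -0.121, 0.0508]
ee_rot: [[-0.987, -0.011, -0.159], [0.159, 0.002, -0.987], [0.011, -1.0, -0.0]]
force: [-22.1, 3.4, 16.0]
width: 0.0009
```

Run:
```python
from fit import *
u=np.array([np.cos(np.radians(-9.3)),np.sin(np.radians(-9.3))]);o=np.array([.6565,-.1234])
go(*(o+u*(-.0155)),.05,-9.3)
p,d=capture('scene');fit('scene',p,d,{'empty':(.65,-.12)})
```

```text
shift shares [-0.005  0.004 -0.001] roll share 0.005 t 12.175 p [ 0.6402 -0.121   0.0508] F [-22.0799   3.399   15.9586]
scene empty blue n 349 z [0.0225 0.0443 0.0583] mean [ 0.66   -0.1258  0.0428] top 173 [ 0.6587 -0.1259  0.0536] ((654.9861450195312, -121.70491027832031), (84.05587005615234, 19.02614402770996), 80.19090270996094)
  hood 1415 z [0.0789 0.0847 0.0873] [ 0.8121 -0.1518  0.0842] ((809.8861694335938, -148.39259338378906), (120.39386749267578, 61.40279006958008), 81.04669952392578)
```

The force rose to 22 N exactly at the expected home position. I retreat and check.

>>> send_rows --pt "0.05 0 0 0 1" --pt "0.12 0 0 0 1" --pt "0.15 0 0 0 1" --pt "0.15 -0.15 0 0 1" --pt "0.15 -0.4 0 0 1" --pt "0.15 -0.7 0 0 1" --pt "0.15 -0.9 0 0 1" --pt "0.15 -0.9 0 0 1"

```text
time_s: 13.22
tool_pos: [0.6183, -0.1179, 0.2364]
ee_rot: [[-0.987, 0.01, -0.159], [0.159, -0.003, -0.987], [-0.011, -1.0, 0.001]]
force: [-0.3, -0.0, 0.2]
width: 0.0004
```

Run:
```python
from fit import *
p,d=capture('scene');fit('scene',p,d,{'full':(.53,.165),'empty':(.65,-.12)})
save(p,'s7.png')
for r in pinpoint('scene','full_pocket')[:1]+pinpoint('scene','panel')[:5]: print(r, ray_z('scene',r['point'],.024))
capture('top')
for l in('full_lip','empty_lip','full_pocket'): print(l,[(r['point'],ray_z('top',r['point'],.022)) for r in pinpoint('top',l)][:2])
print(sense()['force'],sense()['time_s'])
```

```text
scene full blue n 197 z [0.021  0.0422 0.0583] mean [0.5336 0.1598 0.0413] top 85 [0.5329 0.1594 0.0537] ((530.3431396484375, 162.88796997070312), (13.664346694946289, 84.01323699951172), 3.7460649013519287)
  hood 668 z [0.0797 0.0844 0.087 ] [0.7968 0.1874 0.084 ] ((794.4971923828125, 191.43820190429688), (52.0428352355957, 125.52604675292969), 0.8977128863334656)
scene empty blue n 334 z [0.0226 0.0445 0.0579] mean [ 0.6604 -0.125   0.0426] top 164 [ 0.6593 -0.1256  0.0536] ((658.9368896484375, -121.50177001953125), (83.59468078613281, 14.289497375488281), 78.7396469116211)
  hood 1419 z [0.0777 0.0846 0.0873] [ 0.8121 -0.152   0.0842] ((809.7581176757812, -148.78622436523438), (121.34555053710938, 61.91095733642578), 80.53820037841797)
{'point': [361.6, 213.4], 'score': 0.77} [0.6468 0.1705 0.024 ]
{'point': [312.8, 153.4], 'score': 0.95} [0.3498 0.2585 0.024 ]
{'point': [359.3, 212.4], 'score': 0.77} [0.6395 0.1687 0.024 ]
{'point': [430.5, 146.2], 'score': 0.75} [0.6032 0.5636 0.024 ]
{'point': [387.2, 131.5], 'score': 0.6} [0.4472 0.5259 0.024 ]
full_lip [([302.7, 202.1], array([0.5179, 0.164 , 0.022 ])), ([393.2, 243.8], array([ 0.3788, -0.1626,  0.022 ]))]
empty_lip [([382.7, 170.2], array([ 0.6473, -0.1229,  0.022 ]))]
full_pocket [([305.6, 170.2], array([0.6372, 0.1587, 0.022 ]))]
[ 0.2896  0.2204 -0.9179] 13.575
```

View pics/s7.png

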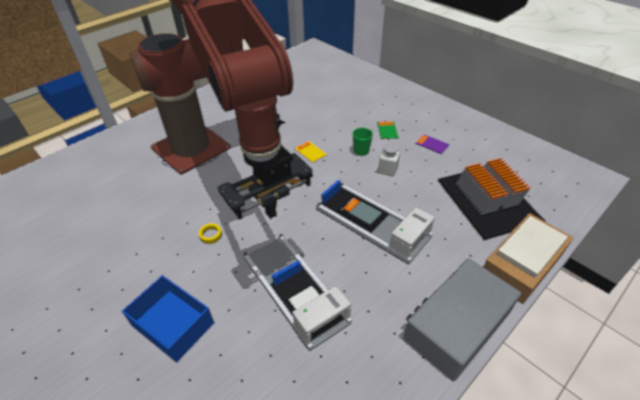

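The picture shows the loaded tray out, with its lip at (330,190) and the panel in the pocket at (365,212). The empty tray is home, with its lip at (287,270), and the arm is clear. Both lips match the expected positions, so I hand in.

```bash
python3 -c "
from bench import *
print(close_job())"
```

```text
the job is handed in; nothing more can be done
None
```

The loaded tray is drawn out to its stop, the empty tray is pushed home, and the job is handed in. No verdict was reported. With the fingers closed, I hooked behind the loaded tray's lip and drew it out, then pushed the front of the empty tray's lip; nothing was pinched.

- **Loaded tray:** the lip moved about 119 mm, and the force rose to 16 N at the stop.
- **Empty tray:** the lip moved about 74 mm and reads about 2 mm from its expected home position. The force rose to 22 N at the home stop.
- **Panel:** the last picture shows it lying in its pocket. The network put it about 7 mm from the pocket centre, closer to the 10 mm limit than I'd like. That network is only accurate to several millimetres and disagreed with itself by about 10 mm on the pocket centre, so I relied on the picture.
- **Bystanders and arm:** none of the bystanders I could see looked moved. The marker was hidden behind the gripper in the last scene picture, though the arm stayed well above it. The arm was clear, with about 1 N on it. The clock read about 13.6 s.

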